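# Bring fume extraction to the weld

## Robot

A 6-joint arm with a two-finger parallel gripper is mounted at the origin on the work surface. World frame = base frame: x ahead of the robot, y to its left, z up, the work surface at z = 0. Lengths are in m, angles in rad, forces in N, time in s.
With the tool pointing down it reaches from about 0.2 to 0.875 m from the base axis. Payload 3.4 kg.
Tool frame: the origin (TCP) lies midway between the tips of the shut fingers; the grasp point (between the pads) lies 19 mm behind it; z points along the fingers, y is the line along which they close (so a half turn about z gives the same grasp; the last joint's range is limited). The gripper opens to 94 mm and grips with 3 to 60 N. Pads are 16 mm wide; open, the fingers measure 119 mm over their backs; the gripper's body (75 mm by 177 mm) begins 78 mm behind the grasp point.
Start: joints at [-1.462, 0.276, 1.505, -0, 1.361, -0.121], TCP at [0.131, -0.56, 0.205] pointing down, gripper open.
Joint ranges: [-2.89, 2.89], [-0.75, 2.08], [0.22, 2.7], [-1.18, 4.32], [0.11, 2.71], [-2.7, 2.7]. Speed limits (rad/s): [2.57, 2.57, 3.14, 3.14, 3.14, 3.14].

## Interface

Orientations are given as a unit quaternion [w, x, y, z].
In Python, from workcell import ctrl gives the robot as it stands.
- The arm moves only by the shell command python3 -m crank 'ROWS' [FORCE]. ROWS is JSON, a list of rows, each an object of numbers: "tx", "ty", "tz": the shift along the world's x, y, z each as a share of 0.4 m, from -1 to 1; "spin": the turn about the world's z as a share of 90 degrees, from -1 to 1; "jaw": the opening, from 0 (shut) to 1 (fully open). In form: [{"tx": .., "ty": .., "tz": .., "spin": .., "jaw": ..}, ...]. A call has exactly 10 rows; each row shifts and turns the commanded pose from where the row before left it; what a row does not reach is not made up. A row lasts 1/12 s, in which the tool goes at most 41.7 mm and 7.16 degrees, less where a joint would pass 70% of its speed; a pose out of reach is approached as far as the arm can. A call with a number of a shift or a turn outside -1 to 1 is refused whole. A call with a gripper value outside its range is refused whole. The fingers move at their own pace and stop on an object; FORCE is the grip in N (left out, the last holds). Time passes only in rows, so rows that do not move let the fingers close, or fill a call up. It gives the time, the measured TCP pose, the force, the opening and the grip force at its end, in the units of the state.
- ctrl.read_state(): the state, without advancing time (a new reading comes with each control period).
- ctrl.capture(name): name is "scene" or "top"; returns a dict with "image" (400x640x3 uint8, red, green, blue), "vertical_fov" (degrees; the focal length in pixels is half the picture's height over the tangent of half this angle, whatever the lens; pixels are square), "cx", "cy" (the principal point, pixels), "extrinsics" (4x4, takes a point from camera to world coordinates). Camera axes: x right, y up, looking along -z (the intrinsics and any distortion apply to the point x, -y, -z); pixel columns grow to the right and rows downward; lengths in m; the calibration is good to about 2 mm. A picture is of the moment at which its call begins. There is no depth.
- ctrl.job_done(): hands the job in; it is judged then, once.
The state is a dict: "t": time; "qpos": joint angles; "joint_vel": joint speeds; "tau": joint torques, N m; "position": TCP position; "ee_rot": TCP orientation; "force": force on the tool from outside, world axes, zero at the start; "torque": the same for the moment, N m; "gripper_width": opening from 0.0 (shut) to 1.0 (fully open); "gripper_force": force on a finger pad.
Only numpy, scipy, OpenCV 4.12 (cv2) and the standard library are available. Lean on these libraries where they do the work, as an engineer would, in place of code of your own. Each camera call takes 0.05 s, during which the arm holds its last target. There are 200 camera calls.

## Task

Swing the hinged fume hood across until its mouth is centred above the steel weldment, and leave it standing there. Then open the unit's blast gate by sliding its black tab fully to its open end stop. Do not shift the weldment or the other things lying on the bench.

Things in the scene. Friction and masses are not known exactly. Their poses are not given: they have to be found in the camera images.
- extractor: Grey fume extraction unit, fixed to the bench. Its front (own -x) faces the robot, own y is to the robot's left, z up; origin at bench height. Left: column 70 mm across at own (0, 140 mm) with a 140 mm square foot, carrying the hood arm. Right: gate housing, a low box, own x -260 to -130, y -465 to -195 mm, top 60 mm high. A duct runs between them (see duct_mid)
- hood_arm (a joint): Swivel of the hood arm about the vertical axis through point pivot, rad. 0: the arm points along the unit's own -x (to the robot); positive: swung towards the unit's own +y (robot's left). Stops at -1.05 and 0.65. It has friction and stays where it is left (about 3 N at the handle)
- pivot (a point): Point on the vertical swivel axis of the hood arm, at bench height (z 0)
- hood_mouth (a point): Centre of the hood's round downward mouth, 135 mm above the bench, 230 mm from the swivel axis. The hood is an aluminium cone 110 mm across at the mouth, 60 mm at 200 mm height; above it a pipe 56 mm across rises to the level arm pipe (52 mm across, axis 285 mm high) that leads back to the swivel
- hood_handle (a point): Grip point on the hood's handle: a black round bar 16 mm thick on the hood's side away from the swivel, 303 mm from the swivel axis, 213 mm above the bench. The bar leans 40 degrees from vertical, up and away from the hood; it ends about 20 mm beyond this point and its free length below is about 40 mm
- gate (a joint): Sliding tab of the blast gate, m. 0 closed (stop at the unit's own -y end), 0.070 fully open (stop at the +y end: the tab slides to the robot's left to open). Friction about 3 N
- gate_grip (a point): Grip point on the gate's black tab: 16 mm wide (along the unit's y), 10 mm thick, 60 mm long, standing in a slot on the gate housing, leaning 40 degrees from vertical to the unit's front. The point lies 42 mm up the tab, 32 mm above the housing, 92 mm above the bench. The duct above leaves no room for a vertical tool: come in tilted from the front
- duct_mid (a point): Point on the axis of the fixed 60 mm duct over the gate tab, 227 mm above the bench, at own (-197, -290 mm) of the unit. The duct leaves the column at own x 0, runs along -y to y -210, forward to x -197, then along -y over the gate housing to y -425 mm, where it drops into the housing
- weldment: Loose dark steel workpiece: base plate 110 x 80 x 8 mm with an upright square tube 40 x 40 mm in the middle, 80 mm high in all, 0.9 kg. Origin at the centre of its underside
- angle_iron: Bystander: loose length of steel angle, 150 mm long, legs 40 mm; origin at the centre of its underside
- wrench: Bystander: loose 200 mm steel wrench lying flat
- tin: Bystander: closed steel tin, 66 mm across, 110 mm high, standing; origin at the centre of its underside
Not all that is in view belongs to the job. What is shaped like the weldment but pink or yellow is not meant.

How it is judged:
On the way, in this order (a step that is already met when the one before it is completed fails the run):
1. the hood's mouth stands centred over the weldment (25 mm), at rest (horizontal distance between hood_mouth and weldment below 0.025 m and velocity of joint hood_arm between -0.05 and 0.05 rad/s), for 0.3 s.
2. the blast gate's tab is slid to its open end stop (value of joint gate above 0.066 m), for 0.2 s.
At the end, for the whole second after the job is handed in: The hood's mouth centre stands within 25 mm (horizontally) of the weldment's centre and at rest, the gate is open to within 4 mm of its end stop, and the weldment stands flat within 15 mm of where it was (all of step 1 and value of joint gate above 0.066 m and distance of weldment from where it was at the start of the episode below 0.015 m and angle between weldment's own z axis and vertical below 0.1 rad); the robot touches nothing.
It fails at once if the weldment is shifted by more than 15 mm or tipped (not (distance of weldment from where it was at the start of the episode below 0.015 m and angle between weldment's own z axis and vertical below 0.1 rad)).
It fails at once if another thing on the bench is shifted by more than 30 mm (distance of any of angle_iron, wrench, tin from where it was at the start of the episode above 0.03 m).
It also fails if it takes over 53 s, if anything falls off the work surface, if the arm or the gripper's body presses on something with over 40 N, if the wrist force passes 120 N, or if a joint passes its speed limit or range.

## Working session

There is one attempt and no reset: what is moved stays moved. The work goes in short steps, Python scripts to look and compute and a shell command to move; the robot and the scene stay as the last step left them, time stands still between calls to the robot, and variables do not carry over. Pictures are saved under pics/ and viewed, at most 10 in all, crops included, and the job is handed in when it is done.

```bash
ls; mkdir -p pics
python3 - <<'E'
from workcell import ctrl
import cv2
for n in("scene","top"):
    c=ctrl.capture(n); cv2.imwrite(f"pics/{n}0.png",c["image"][:,:,::-1]); print(n,c["vertical_fov"],c["cx"],c["cy"],c["extrinsics"],[k for k in c])
s=ctrl.read_state();print(s)
E
```

```text
pics
scene 55.70134945543734 321.9495688205285 198.62376852511304 [[ 6.92047081e-02 -8.50037017e-01  5.22156851e-01  1.11383184e+00]
 [ 9.97602413e-01  5.91605528e-02 -3.59089877e-02  3.58737461e-02]
 [-3.67119165e-04  5.23390006e-01  8.52093168e-01  1.04130709e+00]
 [ 0.00000000e+00  0.00000000e+00  0.00000000e+00  1.00000000e+00]] ['image', 'vertical_fov', 'cx', 'cy', 'extrinsics']
top 42.65859670568538 320.18665242667646 201.45449067110286 [[ 0.00294324  0.99091682 -0.13444402  0.40048717]
 [-0.99995831  0.00407853  0.00816974  0.07826352]
 [ 0.00864387  0.13441437  0.99088751  1.505365  ]
 [ 0.          0.          0.          1.        ]] ['image', 'vertical_fov', 'cx', 'cy', 'extrinsics']
{'t': 0.1, 'qpos': array([-1.46200817e+00,  2.76546363e-01,  1.50596666e+00, -7.96207706e-06,
        1.36071146e+00, -1.20992948e-01]), 'joint_vel': array([-7.75313538e-04, -1.16876231e-03, -3.17361218e-03, -9.39939063e-05,
        2.84111452e-04, -3.60548475e-04]), 'tau': array([ 1.05931857e-03, -4.05455232e+01, -2.37780672e+01,  7.02958368e-02,
        2.98933871e-02, -4.84572638e-05]), 'position': array([ 0.1309061 , -0.55939219,  0.20469881]), 'ee_rot': array([-8.15921343e-04,  9.93406911e-01,  1.14638752e-01,  1.08623536e-06]), 'force': array([-0.3013697 ,  0.2421961 ,  0.81554712]), 'torque': array([0.0006612 , 0.05508282, 0.0418179 ]), 'gripper_force': 0.0, 'gripper_width': 0.9989482595801189}
```

View pics/scene0.png

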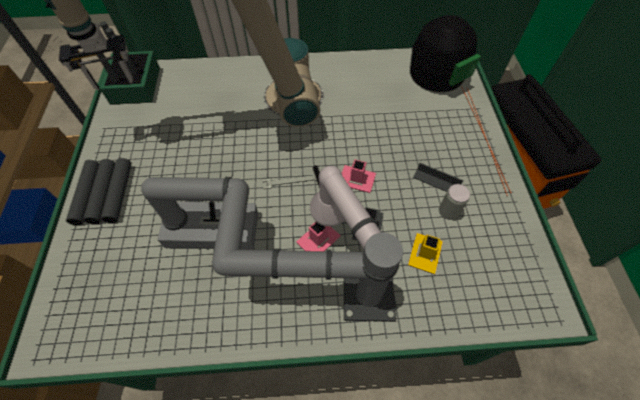

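View pics/top0.png

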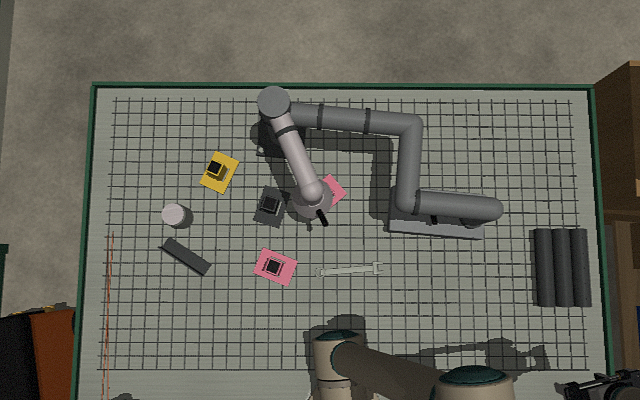

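Top view: the dark weldment is at about (270,206). Lookalikes are pink at (333,190) and (275,266), and yellow at (220,172). The pivot is at (274,101), the hood at (315,197) with its handle at (322,217), the tab at (433,219), the tin at (174,216) and the wrench at (350,270). I choose the dark one and will check it in an enlarged crop.

Run:
```python
import cv2
a=cv2.imread("pics/top0.png")[80:260,240:510]
a=cv2.resize(a,None,fx=2.96,fy=2.96,interpolation=cv2.INTER_CUBIC); a=cv2.convertScaleAbs(a,alpha=1.5,beta=25)
cv2.imwrite("pics/c1.png",a)
b=cv2.imread("pics/scene0.png")[150:330,140:410]
b=cv2.resize(b,None,fx=2.96,fy=2.96,interpolation=cv2.INTER_CUBIC); b=cv2.convertScaleAbs(b,alpha=1.5,beta=25)
cv2.imwrite("pics/c2.png",b)
```

```text
(no output)
```

View pics/c1.png

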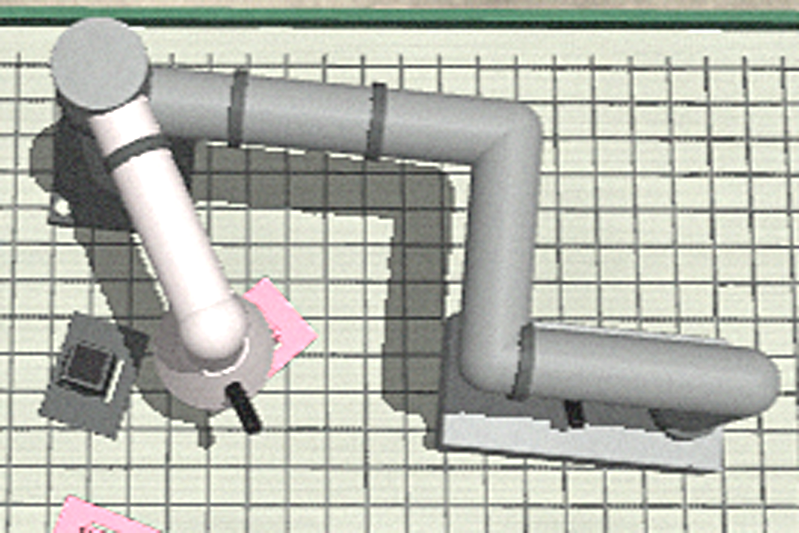

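View pics/c2.png

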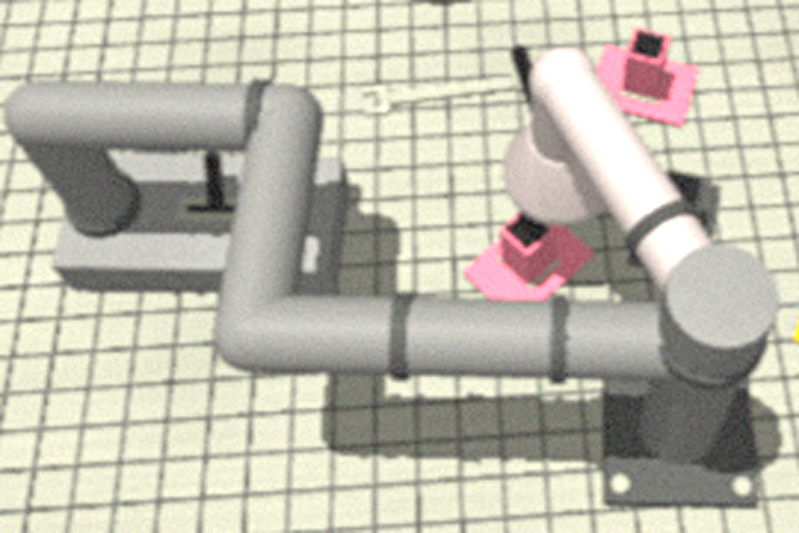

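The close crops confirm the dark weldment: its tube is at crop 1 (90,365), and it is neither pink nor yellow. The hood stands over a pink lookalike, with its handle running (232,388)→(252,428). The tab is at (575,412), the elbows at (505,135) and (495,365). Next I fit the unit pose from both views.

```bash
cat > h.py <<'E'
import numpy as np
from scipy.optimize import least_squares
K={"top":(42.65859670568538,320.18665,201.45449,np.array([[0.00294324,0.99091682,-0.13444402,0.40048717],[-0.99995831,0.00407853,0.00816974,0.07826352],[0.00864387,0.13441437,0.99088751,1.505365]])),
"scene":(55.70134945543734,321.94957,198.623768,np.array([[6.92047081e-02,-8.50037017e-01,5.22156851e-01,1.11383184],[9.97602413e-01,5.91605528e-02,-3.59089877e-02,3.58737461e-02],[-3.67119165e-04,5.23390006e-01,8.52093168e-01,1.04130709]]))}
def proj(n,p):
    f,cx,cy,E=K[n]; f=200/np.tan(np.radians(f/2)); c=E[:,:3].T@(np.array(p)-E[:,3]); return np.array([cx-f*c[0]/c[2],cy+f*c[1]/c[2]])
def ray(n,uv,z):
    f,cx,cy,E=K[n]; f=200/np.tan(np.radians(f/2)); d=E[:,:3]@np.array([(uv[0]-cx)/f,-(uv[1]-cy)/f,-1]); return E[:,3]+d*(z-E[2,3])/d[2]
T=lambda u,v:(240+u/2.96,80+v/2.96)
S=lambda u,v:(140+u/2.96,150+v/2.96)
def W(q,p):
    c,s=np.cos(q[2]),np.sin(q[2]); return np.array([q[0]+c*p[0]-s*p[1],q[1]+s*p[0]+c*p[1],p[2]])
E
python3 - <<'E'
from h import *
np.set_printoptions(precision=3,suppress=True)
tt=[((-.26,-.195,0),"top",T(440,450)),((-.26,-.465,0),"top",T(720,470)),((-.26,-.195,.06),"top",T(443,413)),
((0,-.21,.227),"top",T(503,135)),((-.197,-.21,.227),"top",T(497,362)),((-.197,-.425,.227),"top",T(745,384)),
((0,-.21,.227),"scene",S(257,332)),((-.197,-.21,.227),"scene",S(285,120)),((-.197,-.425,.227),"scene",S(42,115)),
((.07,.07,0.01),"scene",S(605,507)),((.07,.21,.01),"scene",S(756,507)),((-.07,.21,.01),"top",T(50,222)),
((-.13,-.195,.06),"scene",S(325,250)),((-.13,-.465,.06),"scene",S(57,260))]
r=least_squares(lambda q:np.concatenate([proj(n,W(q,p))-uv for p,n,uv in tt]),[.9,0,0],loss="soft_l1")
q=r.x;print(q)
for p,n,uv in tt: print(p,n,proj(n,W(q,p))-uv)
pv=W(q,(0,.14,0));g=W(q,(-.197,-.29,.227));print("pivot",pv,"duct",g)
for z in(.3,.32,.34):print("cap",z,ray("top",T(99,65),z),ray("scene",S(722,300),z))
for nm,a,b,z in(("elbow",T(213,328),S(565,85),.285),("tabtip",T(578,427),S(213,153),.106),("handle tip",T(254,430),S(519,48),.228)):
    for zz in (z-.02,z,z+.02):print(nm,zz,ray("top",a,zz),ray("scene",b,zz))
print("weld plate",np.mean([ray("top",T(*u),.008) for u in((78,313),(148,337),(115,437),(38,412))],0),"tube",ray("top",T(90,363),.08))
print([np.linalg.norm(ray("top",T(*a),.008)-ray("top",T(*b),.008)) for a,b in(((78,313),(148,337)),((148,337),(115,437)),((78,313),(38,412)))])
for nm,u,z in(("tin",(176,213),.11),("tinb",(176,218),0),("wrench1",(320,271),.0),("wrench2",(380,268),0),("ang1",(166,243),.02),("ang2",(207,270),.02),("pinkB",(275,266),.04)):print(nm,ray("top",u,z))
for p in((0.131,-0.56,.205),):print(proj("top",p))
E
```

```text
[ 0.79   0.045 -0.089]
(-0.26, -0.195, 0) top [-3.218  0.37 ]
(-0.26, -0.465, 0) top [-6.421  2.082]
(-0.26, -0.195, 0.06) top [-1.371 11.289]
(0, -0.21, 0.227) top [0.731 0.281]
(-0.197, -0.21, 0.227) top [-2.551 -0.905]
(-0.197, -0.425, 0.227) top [-1.356 -0.484]
(0, -0.21, 0.227) scene [-2.579  0.664]
(-0.197, -0.21, 0.227) scene [-0.125 -0.13 ]
(-0.197, -0.425, 0.227) scene [-1.63   0.188]
(0.07, 0.07, 0.01) scene [-1.764 -1.089]
(0.07, 0.21, 0.01) scene [-0.257 -0.039]
(-0.07, 0.21, 0.01) top [-1.698  1.144]
(-0.13, -0.195, 0.06) scene [-0.265  7.696]
(-0.13, -0.465, 0.06) scene [-4.266  2.631]
pivot [0.802 0.184 0.   ] duct [ 0.568 -0.227  0.227]
cap 0.3 [0.808 0.183 0.3  ] [0.799 0.189 0.3  ]
cap 0.32 [0.802 0.181 0.32 ] [0.808 0.185 0.32 ]
cap 0.34 [0.795 0.179 0.34 ] [0.816 0.181 0.34 ]
elbow 0.26499999999999996 [0.595 0.088 0.265] [0.582 0.095 0.265]
elbow 0.285 [0.592 0.088 0.285] [0.595 0.093 0.285]
elbow 0.305 [0.589 0.088 0.305] [0.609 0.092 0.305]
tabtip 0.086 [ 0.53  -0.254  0.086] [ 0.516 -0.248  0.086]
tabtip 0.106 [ 0.528 -0.249  0.106] [ 0.529 -0.242  0.106]
tabtip 0.126 [ 0.527 -0.245  0.126] [ 0.542 -0.236  0.126]
handle tip 0.20800000000000002 [0.516 0.053 0.208] [0.498 0.06  0.208]
handle tip 0.228 [0.514 0.053 0.228] [0.513 0.06  0.228]
handle tip 0.248 [0.512 0.054 0.248] [0.528 0.059 0.248]
weld plate [0.588 0.208 0.008] tube [0.59  0.206 0.08 ]
[np.float64(0.07420494049270514), np.float64(0.10500713714406579), np.float64(0.10655165219000931)]
tin [0.556 0.461 0.11 ]
tinb [0.554 0.49  0.   ]
wrench1 [0.4   0.066 0.   ]
wrench2 [ 0.41  -0.109  0.   ]
ang1 [0.479 0.511 0.02 ]
ang2 [0.402 0.39  0.02 ]
pinkB [0.414 0.194 0.04 ]
[575.249 382.478]
```

```bash
python3 - <<'E'
from h import *
np.set_printoptions(precision=4,suppress=True)
tt=[((-.26,-.195,.06),"top",T(440,450)),((-.26,-.465,.06),"top",T(720,470)),
((0,-.21,.227),"top",T(503,135)),((-.197,-.21,.227),"top",T(497,362)),((-.197,-.425,.227),"top",T(745,384)),
((0,-.21,.227),"scene",S(257,332)),((-.197,-.21,.227),"scene",S(285,120)),((-.197,-.425,.227),"scene",S(42,115)),
((.07,.07,0.01),"scene",S(605,507)),((.07,.21,.01),"scene",S(756,507)),((-.07,.21,.01),"top",T(50,222)),
((0,.14,.32),"top",T(99,65)),((0,.14,.32),"scene",S(722,300))]
r=least_squares(lambda q:np.concatenate([proj(n,W(q,p))-uv for p,n,uv in tt]),[.9,0,0],loss="soft_l1")
q=r.x;print(q)
for p,n,uv in tt: print(p,n,proj(n,W(q,p))-uv)
pv=W(q,(0,.14,0));print("pivot",pv)
# tab: fit y, x base
tab=[(-.0386-.197,.106,"top",T(578,425)),(-.0386-.197,.106,"scene",S(213,155))]
f=lambda v:np.concatenate([proj(n,W(q,(x+v[1],v[0],z)))-uv for x,z,n,uv in tab])
s=least_squares(f,[-.3,0]);print("tab own y, dx",s.x,f(s.x),"grip",W(q,(-.197-.027+s.x[1],s.x[0],.092)))
hd=[(.230,.285,"top",T(213,328)),(.230,.285,"scene",S(565,85)),(.316,.228,"top",T(254,430)),(.316,.228,"scene",S(519,48))]
P=lambda r,z,a:pv+np.array([r*-np.cos(a),r*np.sin(a),z])
s=least_squares(lambda a:np.concatenate([proj(n,P(r,z,a[0]))-uv for r,z,n,uv in hd]),[-.4]);print("hood az",s.x,s.fun,"handle",P(.309,.221,s.x[0]))
w=np.array([.589,.207]);d=w-pv[:2];a=np.arctan2(d[1],-d[0]);print("target az",a,np.hypot(*d),"handle",P(.309,.221,a))
E
python3 -m crank '[{"tz":0.1},{"tz":0.1},{"tz":0.1},{"tz":0.1},{"tz":0.1},{"tx":0.049,"ty":0.077},{"tx":0.049,"ty":0.077},{"tx":0.049,"ty":0.077},{"tx":0.049,"ty":0.077},{"tx":0.049,"ty":0.077}]'
```

```text
[ 0.7903  0.0447 -0.0909]
(-0.26, -0.195, 0.06) top [-0.6127 -1.2574]
(-0.26, -0.465, 0.06) top [-0.0717  0.9877]
(0, -0.21, 0.227) top [0.6469 0.2607]
(-0.197, -0.21, 0.227) top [-2.789  -0.9408]
(-0.197, -0.425, 0.227) top [-1.6031 -0.3543]
(0, -0.21, 0.227) scene [-2.486   0.6794]
(-0.197, -0.21, 0.227) scene [ 0.1087 -0.115 ]
(-0.197, -0.425, 0.227) scene [-1.3573  0.0658]
(0.07, 0.07, 0.01) scene [-1.7311 -0.8656]
(0.07, 0.21, 0.01) scene [-0.1999  0.2898]
(-0.07, 0.21, 0.01) top [-1.7854  0.8532]
(0, 0.14, 0.32) top [-1.2107 -0.6182]
(0, 0.14, 0.32) scene [-0.6693 -2.1322]
pivot [0.803  0.1842 0.    ]
tab own y, dx [-0.313   0.0031] [-1.3166 -0.0135 -1.3803 -0.1964] grip [ 0.5419 -0.247   0.092 ]
hood az [-0.4171] [-1.1855 -0.3596 -1.0218 -0.8451 -1.0591 -0.1541 -1.279   0.3407] handle [0.5205 0.059  0.221 ]
target az 0.10634486302323565 0.21524394155527 handle [0.4958 0.217  0.221 ]invalid input at $[0]: expected keys tx, ty, tz, spin, jaw
```

```bash
python3 -m crank '[{"tx":0,"ty":0,"tz":0.1,"spin":0,"jaw":1},{"tx":0,"ty":0,"tz":0.1,"spin":0,"jaw":1},{"tx":0,"ty":0,"tz":0.1,"spin":0,"jaw":1},{"tx":0,"ty":0,"tz":0.1,"spin":0,"jaw":1},{"tx":0,"ty":0,"tz":0.1,"spin":0,"jaw":1},{"tx":0.049,"ty":0.077,"tz":0,"spin":0.02,"jaw":1},{"tx":0.049,"ty":0.077,"tz":0,"spin":0.02,"jaw":1},{"tx":0.049,"ty":0.077,"tz":0,"spin":0.02,"jaw":1},{"tx":0.049,"ty":0.077,"tz":0,"spin":0.02,"jaw":1},{"tx":0.049,"ty":0.077,"tz":0,"spin":0.02,"jaw":1}]'
```

```text
t: 0.93
position: [0.2295, -0.4043, 0.4051]
ee_rot: [-0.0, 0.981, 0.193, 0.0]
force: [0.8, 0.1, 0.2]
gripper_width: 1.002
gripper_force: 0.0
```

```bash
python3 -m crank '[{"tx":0.049,"ty":0.077,"tz":0,"spin":0,"jaw":1},{"tx":0.049,"ty":0.077,"tz":0,"spin":0,"jaw":1},{"tx":0.049,"ty":0.077,"tz":0,"spin":0,"jaw":1},{"tx":0.049,"ty":0.077,"tz":0,"spin":0,"jaw":1},{"tx":0.049,"ty":0.077,"tz":0,"spin":0,"jaw":1},{"tx":0.049,"ty":0.077,"tz":0,"spin":0,"jaw":1},{"tx":0.049,"ty":0.077,"tz":0,"spin":0,"jaw":1},{"tx":0.049,"ty":0.077,"tz":0,"spin":0,"jaw":1},{"tx":0.049,"ty":0.077,"tz":0,"spin":0,"jaw":1},{"tx":0.049,"ty":0.077,"tz":0,"spin":0,"jaw":1}]'
```

```text
t: 1.77
position: [0.4253, -0.0961, 0.4053]
ee_rot: [0.0, 0.981, 0.192, -0.0]
force: [0.7, -1.1, 0.4]
gripper_width: 1.004
gripper_force: 0.0
```

```bash
python3 -m crank '[{"tx":0.047,"ty":0.077,"tz":0,"spin":0.01,"jaw":1},{"tx":0.047,"ty":0.077,"tz":0,"spin":0.01,"jaw":1},{"tx":0.047,"ty":0.077,"tz":0,"spin":0,"jaw":1},{"tx":0.047,"ty":0.077,"tz":0,"spin":0,"jaw":1},{"tx":0.046,"ty":0.077,"tz":0,"spin":0,"jaw":1},{"tx":0,"ty":0,"tz":-0.1,"spin":0,"jaw":1},{"tx":0,"ty":0,"tz":-0.1,"spin":0,"jaw":1},{"tx":0,"ty":0,"tz":-0.1,"spin":0,"jaw":1},{"tx":0,"ty":0,"tz":-0.1,"spin":0,"jaw":1},{"tx":0,"ty":0,"tz":-0.05,"spin":0,"jaw":1}]'
```

```text
t: 2.6
position: [0.5152, 0.0564, 0.2202]
ee_rot: [-0.001, 0.978, 0.208, -0.004]
force: [-1.0, 0.7, -0.4]
gripper_width: 0.999
gripper_force: 0.0
```

Run:
```python
from workcell import ctrl
import cv2,numpy as np
o=[]
for n,(x,y) in(("top",(240,120)),("scene",(240,120))):
    a=ctrl.capture(n)["image"][y:y+130,x:x+130,::-1]; o.append(cv2.convertScaleAbs(cv2.resize(a,None,fx=3,fy=3,interpolation=cv2.INTER_CUBIC),alpha=1.4,beta=20))
cv2.imwrite("pics/d1.png",np.hstack(o))
```

```text
(no output)
```

View pics/d1.png

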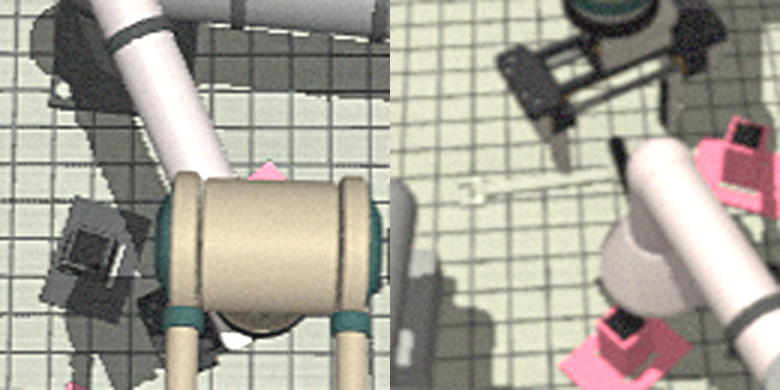

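The scene half shows the handle at (620,165), between the fingers at (562,150) and (665,100). I lower 18 mm and close.

```bash
python3 -m crank '[{"tx":0,"ty":0,"tz":-0.025,"spin":0,"jaw":1},{"tx":0,"ty":0,"tz":-0.02,"spin":0,"jaw":1},{"tx":0,"ty":0,"tz":0,"spin":0,"jaw":0.5},{"tx":0,"ty":0,"tz":0,"spin":0,"jaw":0.1},{"tx":0,"ty":0,"tz":0,"spin":0,"jaw":0.1},{"tx":0,"ty":0,"tz":0,"spin":0,"jaw":0.1},{"tx":0,"ty":0,"tz":0,"spin":0,"jaw":0.1},{"tx":0,"ty":0,"tz":0,"spin":0,"jaw":0.1},{"tx":0,"ty":0,"tz":0,"spin":0,"jaw":0.1},{"tx":0,"ty":0,"tz":0,"spin":0,"jaw":0.1}]' 10
```

```text
t: 3.53
position: [0.5186, 0.0561, 0.2076]
ee_rot: [0.0, 0.978, 0.208, 0.0]
force: [0.5, 0.7, 0.6]
gripper_width: 0.47
gripper_force: 0.0
```

```bash
python3 -m crank '[{"tx":0,"ty":0,"tz":-0.01,"spin":0,"jaw":0.1},{"tx":0,"ty":0,"tz":0,"spin":0,"jaw":0.1},{"tx":0,"ty":0,"tz":0,"spin":0,"jaw":0.1},{"tx":0,"ty":0,"tz":0,"spin":0,"jaw":0.1},{"tx":0,"ty":0,"tz":0,"spin":0,"jaw":0.1},{"tx":0,"ty":0,"tz":0,"spin":0,"jaw":0.1},{"tx":0,"ty":0,"tz":0,"spin":0,"jaw":0.1},{"tx":0,"ty":0,"tz":0,"spin":0,"jaw":0.1},{"tx":0,"ty":0,"tz":0,"spin":0,"jaw":0.1},{"tx":0,"ty":0,"tz":0,"spin":0,"jaw":0.1}]' 10
```

```text
t: 4.37
position: [0.5182, 0.0564, 0.2033]
ee_rot: [-0.0, 0.978, 0.208, -0.0]
force: [-1.7, 1.3, -2.5]
gripper_width: 0.164
gripper_force: 10.0
```

Run:
```python
import numpy as np
a=np.linspace(-.4218,.106,16);x=-.3122*np.cos(a);y=.3122*np.sin(a)
for r in zip(np.diff(x)/.4,np.diff(y)/.4):print("%.3f %.3f"%r)
```

```text
-0.011 0.025
-0.010 0.026
-0.009 0.026
-0.008 0.026
-0.007 0.027
-0.006 0.027
-0.005 0.027
-0.004 0.027
-0.003 0.027
-0.002 0.027
-0.001 0.027
-0.000 0.027
0.000 0.027
0.001 0.027
0.002 0.027
```

```bash
python3 -m crank '[{"tx":-0.011,"ty":0.025,"tz":0,"spin":-0.022,"jaw":0.1},{"tx":-0.010,"ty":0.026,"tz":0,"spin":-0.022,"jaw":0.1},{"tx":-0.009,"ty":0.026,"tz":0,"spin":-0.022,"jaw":0.1},{"tx":-0.008,"ty":0.026,"tz":0,"spin":-0.022,"jaw":0.1},{"tx":-0.007,"ty":0.027,"tz":0,"spin":-0.022,"jaw":0.1},{"tx":-0.006,"ty":0.027,"tz":0,"spin":-0.022,"jaw":0.1},{"tx":-0.005,"ty":0.027,"tz":0,"spin":-0.022,"jaw":0.1},{"tx":-0.004,"ty":0.027,"tz":0,"spin":-0.022,"jaw":0.1},{"tx":-0.003,"ty":0.027,"tz":0,"spin":-0.022,"jaw":0.1},{"tx":-0.002,"ty":0.027,"tz":0,"spin":-0.022,"jaw":0.1}]'
```

```text
t: 5.2
position: [0.4918, 0.1603, 0.2033]
ee_rot: [0.002, 0.999, 0.036, -0.001]
force: [-1.4, -2.9, -0.6]
gripper_width: 0.165
gripper_force: 10.0
```

```bash
python3 -m crank '[{"tx":-0.001,"ty":0.028,"tz":0,"spin":-0.022,"jaw":0.1},{"tx":0,"ty":0.028,"tz":0,"spin":-0.022,"jaw":0.1},{"tx":0,"ty":0.028,"tz":0,"spin":-0.022,"jaw":0.1},{"tx":0.001,"ty":0.027,"tz":0,"spin":-0.022,"jaw":0.1},{"tx":0.002,"ty":0.027,"tz":0,"spin":-0.022,"jaw":0.1},{"tx":0,"ty":0,"tz":0,"spin":0,"jaw":0.1},{"tx":0,"ty":0,"tz":0,"spin":0,"jaw":0.1},{"tx":0,"ty":0,"tz":0,"spin":0,"jaw":0.1},{"tx":0,"ty":0,"tz":0,"spin":0,"jaw":0.1},{"tx":0,"ty":0,"tz":0,"spin":0,"jaw":0.1}]'
```

```text
t: 6.03
position: [0.4927, 0.2172, 0.2033]
ee_rot: [-0.0, 0.999, -0.05, -0.001]
force: [-4.3, 3.3, -2.7]
gripper_width: 0.166
gripper_force: 10.0
```

Run:
```python
from workcell import ctrl
import cv2,numpy as np
o=[]
for n,(x,y) in(("top",(230,80)),("scene",(300,130))):
    a=ctrl.capture(n)["image"][y:y+150,x:x+130,::-1]; o.append(cv2.convertScaleAbs(cv2.resize(a,None,fx=3,fy=3,interpolation=cv2.INTER_CUBIC),alpha=1.4,beta=20))
cv2.imwrite("pics/d2.png",np.hstack(o))
```

```text
(no output)
```

View pics/d2.png

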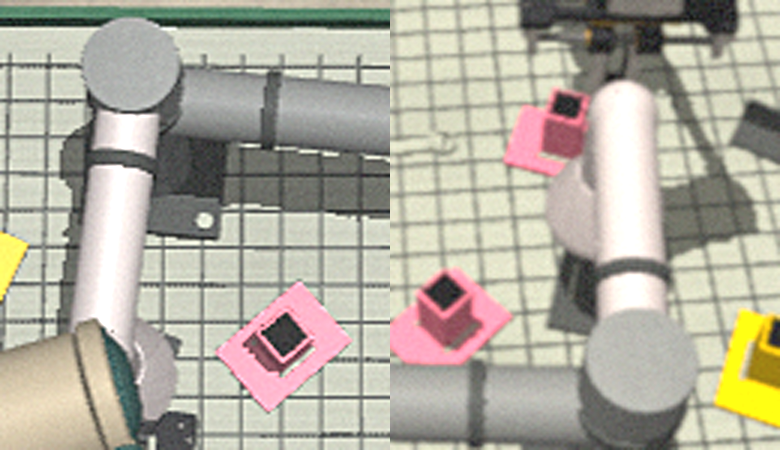

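The hood arm now lies over the dark weldment: the mouth is at about (155,370) in the top half, and the weldment is hidden beneath it, its edge showing at (575,300) in the scene half. The tool pose puts the mouth at (.574,.209) against the weldment at (.589,.207), about 15 mm off, which is within tolerance. I release and rise.

```bash
python3 -m crank '[{"tx":0,"ty":0,"tz":0,"spin":0,"jaw":0.6},{"tx":0,"ty":0,"tz":0,"spin":0,"jaw":0.6},{"tx":0,"ty":0,"tz":0,"spin":0,"jaw":0.6},{"tx":0,"ty":0,"tz":0,"spin":0,"jaw":0.6},{"tx":0,"ty":0,"tz":0,"spin":0,"jaw":0.6},{"tx":0,"ty":0,"tz":0,"spin":0,"jaw":0.6},{"tx":0,"ty":0,"tz":0,"spin":0,"jaw":0.6},{"tx":0,"ty":0,"tz":0.02,"spin":0,"jaw":0.6},{"tx":0,"ty":0,"tz":0.06,"spin":0,"jaw":0.6},{"tx":0,"ty":0,"tz":0.1,"spin":0,"jaw":0.6}]'
```

```text
t: 6.97
position: [0.491, 0.2165, 0.2731]
ee_rot: [0.002, 0.999, -0.05, -0.004]
force: [0.3, -0.7, -0.6]
gripper_width: 0.598
gripper_force: 0.0
```

```bash
python3 -m crank '[{"tx":0,"ty":0,"tz":0.1,"spin":0,"jaw":0},{"tx":0,"ty":0,"tz":0.1,"spin":0,"jaw":0},{"tx":0,"ty":0,"tz":0.1,"spin":0,"jaw":0},{"tx":0,"ty":0,"tz":0.1,"spin":0,"jaw":0},{"tx":0,"ty":-0.1,"tz":0,"spin":0,"jaw":0},{"tx":0,"ty":-0.1,"tz":0,"spin":0,"jaw":0},{"tx":0,"ty":-0.1,"tz":0,"spin":0,"jaw":0},{"tx":0,"ty":-0.1,"tz":0,"spin":0,"jaw":0},{"tx":0,"ty":-0.1,"tz":0,"spin":0,"jaw":0},{"tx":0,"ty":-0.1,"tz":0,"spin":0,"jaw":0}]'
```

```text
t: 7.8
position: [0.4928, -0.0244, 0.4364]
ee_rot: [0.0, 0.999, -0.05, 0.001]
force: [1.2, 0.6, -0.1]
gripper_width: 0.004
gripper_force: 0.0
```

```bash
python3 -m crank '[{"tx":0,"ty":-0.1,"tz":0,"spin":0,"jaw":0},{"tx":0,"ty":-0.1,"tz":0,"spin":0,"jaw":0},{"tx":0,"ty":-0.1,"tz":0,"spin":0,"jaw":0},{"tx":0.1,"ty":-0.02,"tz":0,"spin":0,"jaw":0},{"tx":0.1,"ty":-0.02,"tz":0,"spin":0,"jaw":0},{"tx":0.1,"ty":-0.02,"tz":0,"spin":0,"jaw":0},{"tx":0.1,"ty":-0.02,"tz":0,"spin":0,"jaw":0},{"tx":0.1,"ty":-0.02,"tz":0,"spin":0,"jaw":0},{"tx":0.1,"ty":-0.02,"tz":0,"spin":0,"jaw":0},{"tx":0.1,"ty":-0.02,"tz":0,"spin":0,"jaw":0}]'; python3 -c "
from workcell import ctrl;print(ctrl.read_state()['qpos'].round(3))"
```

```text
t: 8.63
position: [0.7651, -0.1967, 0.4283]
ee_rot: [0.001, 0.999, -0.05, 0.004]
force: [55.3, -14.2, 17.0]
gripper_width: 0.008
gripper_force: 0.0
[-3.400e-01  7.090e-01  2.200e-01  1.000e-03  2.204e+00  1.332e+00]
```

```bash
python3 -m crank '[{"tx":0,"ty":0,"tz":0,"spin":0,"jaw":0},{"tx":0,"ty":0,"tz":0,"spin":0,"jaw":0},{"tx":0.02,"ty":0,"tz":0,"spin":0,"jaw":0},{"tx":0.02,"ty":0,"tz":0,"spin":0,"jaw":0},{"tx":0.02,"ty":0,"tz":0,"spin":0,"jaw":0},{"tx":0.02,"ty":0,"tz":0,"spin":0,"jaw":0},{"tx":0.02,"ty":0,"tz":0,"spin":0,"jaw":0},{"tx":0.02,"ty":0,"tz":0,"spin":0,"jaw":0},{"tx":0.02,"ty":0,"tz":0,"spin":0,"jaw":0},{"tx":0.02,"ty":0,"tz":0,"spin":0,"jaw":0}]'; python3 -c "
from workcell import ctrl;s=ctrl.read_state();print(s['qpos'].round(4),s['ee_rot'].round(4))"
```

```text
t: 9.47
position: [0.8003, -0.1895, 0.4047]
ee_rot: [0.004, 0.999, -0.05, 0.02]
force: [-0.1, 0.7, 0.5]
gripper_width: 0.007
gripper_force: 0.0
[-0.3183  0.7388  0.2204  0.0034  2.1417  1.3544] [ 0.004   0.9985 -0.05    0.02  ]
```

```bash
python3 -m crank '[{"tx":0.05,"ty":-0.02,"tz":0.05,"spin":0,"jaw":0},{"tx":0.05,"ty":-0.02,"tz":0.05,"spin":0,"jaw":0},{"tx":0.05,"ty":-0.02,"tz":0.05,"spin":0,"jaw":0},{"tx":0.05,"ty":-0.02,"tz":0.05,"spin":0,"jaw":0},{"tx":0.05,"ty":-0.02,"tz":0.05,"spin":0,"jaw":0},{"tx":0.05,"ty":-0.02,"tz":0.05,"spin":0,"jaw":0},{"tx":0.05,"ty":-0.02,"tz":0.05,"spin":0,"jaw":0},{"tx":0.05,"ty":-0.02,"tz":0.05,"spin":0,"jaw":0},{"tx":0,"ty":0,"tz":0,"spin":0,"jaw":0},{"tx":0,"ty":0,"tz":0,"spin":0,"jaw":0}]'; python3 -c "
from workcell import ctrl;s=ctrl.read_state();print(s['qpos'].round(4),s['ee_rot'].round(4))"
```

```text
t: 10.3
position: [0.8267, -0.22, 0.4455]
ee_rot: [0.02, 0.994, -0.05, 0.098]
force: [0.1, 0.2, 0.2]
gripper_width: 0.004
gripper_force: 0.0
[-0.3506  0.6964  0.2204  0.0226  2.0259  1.3325] [ 0.0196  0.9938 -0.0499  0.0978]
```

```bash
python3 -m crank '[{"tx":0.07,"ty":-0.025,"tz":0.07,"spin":0,"jaw":0},{"tx":0.07,"ty":-0.025,"tz":0.07,"spin":0,"jaw":0},{"tx":0.07,"ty":-0.025,"tz":0.07,"spin":0,"jaw":0},{"tx":0.07,"ty":-0.025,"tz":0.07,"spin":0,"jaw":0},{"tx":0.07,"ty":-0.025,"tz":0.07,"spin":0,"jaw":0},{"tx":0.07,"ty":-0.025,"tz":0.07,"spin":0,"jaw":0},{"tx":0.07,"ty":-0.025,"tz":0.07,"spin":0,"jaw":0},{"tx":0.07,"ty":-0.025,"tz":0.07,"spin":0,"jaw":0},{"tx":0,"ty":0,"tz":0,"spin":0,"jaw":0},{"tx":0,"ty":0,"tz":0,"spin":0,"jaw":0}]'; python3 -c "
from workcell import ctrl;s=ctrl.read_state();print(s['qpos'].round(4),s['ee_rot'].round(4))"
```

```text
t: 11.13
position: [0.8797, -0.252, 0.5021]
ee_rot: [0.045, 0.976, -0.049, 0.21]
force: [0.0, -0.4, 0.2]
gripper_width: 0.003
gripper_force: 0.0
[-0.3755  0.6587  0.2211  0.0499  1.8319  1.3196] [ 0.0447  0.9755 -0.0493  0.2097]
```

```bash
python3 -m crank '[{"tx":0.07,"ty":-0.025,"tz":0.07,"spin":0,"jaw":0},{"tx":0.07,"ty":-0.025,"tz":0.07,"spin":0,"jaw":0},{"tx":0.07,"ty":-0.025,"tz":0.07,"spin":0,"jaw":0},{"tx":0.07,"ty":-0.025,"tz":0.07,"spin":0,"jaw":0},{"tx":0.07,"ty":-0.025,"tz":0.07,"spin":0,"jaw":0},{"tx":0.07,"ty":-0.025,"tz":0.07,"spin":0,"jaw":0},{"tx":0.07,"ty":-0.025,"tz":0.07,"spin":0,"jaw":0},{"tx":0.07,"ty":-0.025,"tz":0.07,"spin":0,"jaw":0},{"tx":0,"ty":0,"tz":0,"spin":0,"jaw":0},{"tx":0,"ty":0,"tz":0,"spin":0,"jaw":0}]'
python3 - <<'E'
from workcell import ctrl;import numpy as np
from scipy.spatial.transform import Rotation as R
s=ctrl.read_state();print(s['qpos'].round(4),R.from_quat(np.roll(s['ee_rot'],-1)).as_matrix().round(3))
E
```

```text
t: 11.97
position: [0.9433, -0.2834, 0.5602]
ee_rot: [0.071, 0.943, -0.048, 0.321]
force: [-0.6, 0.5, -0.2]
gripper_width: 0.011
gripper_force: 0.0
[-0.3929  0.6458  0.2216  0.0768  1.6072  1.3094] [[ 0.789 -0.137  0.599]
 [-0.045 -0.985 -0.165]
 [ 0.613  0.103 -0.783]]
```

```bash
python3 -m crank '[{"tx":-0.1,"ty":0,"tz":0,"spin":0.011,"jaw":0},{"tx":-0.1,"ty":0,"tz":0,"spin":0.011,"jaw":0},{"tx":-0.1,"ty":0,"tz":0,"spin":0.011,"jaw":0},{"tx":-0.1,"ty":0,"tz":0,"spin":0.011,"jaw":0},{"tx":-0.1,"ty":0,"tz":0,"spin":0.011,"jaw":0},{"tx":-0.1,"ty":0,"tz":0,"spin":0.011,"jaw":0},{"tx":-0.1,"ty":0,"tz":0,"spin":0.011,"jaw":0},{"tx":-0.1,"ty":0,"tz":0,"spin":0.011,"jaw":0},{"tx":-0.1,"ty":0,"tz":0,"spin":0.011,"jaw":0},{"tx":-0.1,"ty":0,"tz":0,"spin":0.014,"jaw":0}]'
python3 - <<'E'
from workcell import ctrl;import numpy as np
from scipy.spatial.transform import Rotation as R
s=ctrl.read_state();print(s['qpos'].round(4),R.from_quat(np.roll(s['ee_rot'],-1)).as_matrix().round(3))
E
```

```text
t: 12.8
position: [0.5492, -0.2823, 0.5613]
ee_rot: [0.043, 0.944, 0.035, 0.327]
force: [-1.1, -0.8, -0.6]
gripper_width: 0.004
gripper_force: 0.0
[-0.8751 -0.0268  1.2164  0.4575  1.4523  0.6834] [[ 0.784  0.039  0.619]
 [ 0.095 -0.994 -0.058]
 [ 0.613  0.104 -0.783]]
```

```bash
python3 -m crank '[{"tx":-0.1,"ty":0,"tz":0,"spin":0,"jaw":0},{"tx":-0.1,"ty":0,"tz":0,"spin":0,"jaw":0},{"tx":-0.1,"ty":0,"tz":0,"spin":0,"jaw":0},{"tx":0,"ty":0,"tz":-0.1,"spin":0,"jaw":0},{"tx":0,"ty":0,"tz":-0.1,"spin":0,"jaw":0},{"tx":0,"ty":0,"tz":-0.1,"spin":0,"jaw":0},{"tx":0,"ty":0,"tz":-0.1,"spin":0,"jaw":0},{"tx":0,"ty":0,"tz":-0.1,"spin":0,"jaw":0},{"tx":0,"ty":0,"tz":-0.1,"spin":0,"jaw":0},{"tx":0,"ty":0,"tz":-0.1,"spin":0,"jaw":0}]'
python3 - <<'E'
from workcell import ctrl;import numpy as np
from scipy.spatial.transform import Rotation as R
s=ctrl.read_state();print(s['qpos'].round(4),R.from_quat(np.roll(s['ee_rot'],-1)).as_matrix().round(3))
E
```

```text
t: 13.63
position: [0.4309, -0.283, 0.2799]
ee_rot: [0.043, 0.943, 0.035, 0.327]
force: [1.2, -1.0, -0.0]
gripper_width: 0.002
gripper_force: 0.0
[-1.1596 -0.1164  1.9736  0.6855  1.0347  0.0522] [[ 0.784  0.037  0.62 ]
 [ 0.094 -0.994 -0.059]
 [ 0.614  0.105 -0.783]]
```

```bash
python3 -m crank '[{"tx":0,"ty":0,"tz":-0.065,"spin":0,"jaw":0},{"tx":0,"ty":0,"tz":-0.065,"spin":0,"jaw":0},{"tx":0.038,"ty":-0.003,"tz":-0.049,"spin":0,"jaw":0},{"tx":0.038,"ty":-0.003,"tz":-0.049,"spin":0,"jaw":0},{"tx":0.038,"ty":-0.003,"tz":-0.049,"spin":0,"jaw":0},{"tx":0.038,"ty":-0.003,"tz":-0.049,"spin":0,"jaw":0},{"tx":0.038,"ty":-0.003,"tz":-0.049,"spin":0,"jaw":0},{"tx":0,"ty":0,"tz":0,"spin":0,"jaw":0},{"tx":0,"ty":0,"tz":0,"spin":0,"jaw":0},{"tx":0,"ty":0,"tz":0,"spin":0,"jaw":0}]'
python3 - <<'E'
from workcell import ctrl
import cv2,numpy as np
o=[]
for n,(x,y) in(("top",(370,150)),("scene",(140,120))):
    a=ctrl.capture(n)["image"][y:y+130,x:x+130,::-1]; o.append(cv2.convertScaleAbs(cv2.resize(a,None,fx=3,fy=3,interpolation=cv2.INTER_CUBIC),alpha=1.4,beta=20))
cv2.imwrite("pics/d3.png",np.hstack(o))
E
```

```text
t: 14.47
position: [0.5074, -0.2898, 0.1321]
ee_rot: [0.043, 0.943, 0.035, 0.327]
force: [0.4, -0.2, 0.1]
gripper_width: 0.007
gripper_force: 0.0
```

View pics/d3.png

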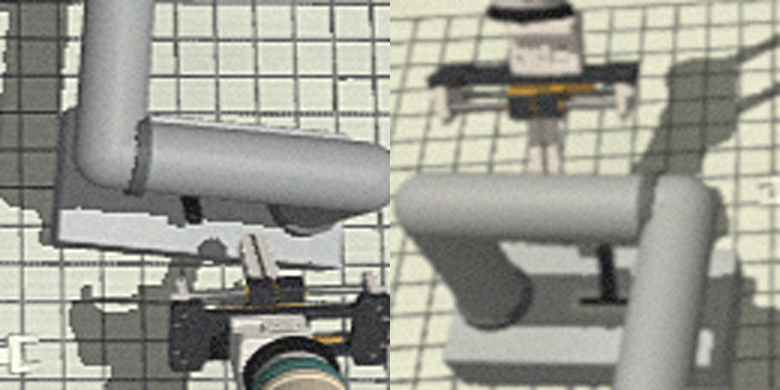

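The shut fingertips (top half, (255,240)) are in front of the duct and to the right of the tab (193,212), clear of the drop pipe at (300,215). I insert and push left.

```bash
python3 -m crank '[{"tx":0.038,"ty":-0.003,"tz":-0.052,"spin":0,"jaw":0},{"tx":0.037,"ty":-0.003,"tz":-0.052,"spin":0,"jaw":0},{"tx":0,"ty":0,"tz":0,"spin":0,"jaw":0},{"tx":0.002,"ty":0.02,"tz":0,"spin":0,"jaw":0},{"tx":0.002,"ty":0.02,"tz":0,"spin":0,"jaw":0},{"tx":0.002,"ty":0.02,"tz":0,"spin":0,"jaw":0},{"tx":0.002,"ty":0.02,"tz":0,"spin":0,"jaw":0},{"tx":0.002,"ty":0.02,"tz":0,"spin":0,"jaw":0},{"tx":0.002,"ty":0.02,"tz":0,"spin":0,"jaw":0},{"tx":0.002,"ty":0.02,"tz":0,"spin":0,"jaw":0}]'
```

```text
t: 15.4
position: [0.5433, -0.2364, 0.0909]
ee_rot: [0.044, 0.943, 0.034, 0.328]
force: [-2.0, -2.1, 2.3]
gripper_width: 0.007
gripper_force: 1.8
```

```bash
python3 -m crank '[{"tx":0.001,"ty":0.012,"tz":0,"spin":0,"jaw":0},{"tx":0.001,"ty":0.012,"tz":0,"spin":0,"jaw":0},{"tx":0.001,"ty":0.012,"tz":0,"spin":0,"jaw":0},{"tx":0.001,"ty":0.012,"tz":0,"spin":0,"jaw":0},{"tx":0.001,"ty":0.01,"tz":0,"spin":0,"jaw":0},{"tx":0,"ty":0,"tz":0,"spin":0,"jaw":0},{"tx":0,"ty":0,"tz":0,"spin":0,"jaw":0},{"tx":0,"ty":0,"tz":0,"spin":0,"jaw":0},{"tx":0,"ty":0,"tz":0,"spin":0,"jaw":0},{"tx":0,"ty":0,"tz":0,"spin":0,"jaw":0}]'
```

```text
t: 16.23
position: [0.5445, -0.2123, 0.0891]
ee_rot: [0.042, 0.944, 0.035, 0.326]
force: [0.0, -0.4, 0.7]
gripper_width: 0.003
gripper_force: 0.1
```

```bash
python3 -m crank '[{"tx":0.001,"ty":0.008,"tz":0,"spin":0,"jaw":0},{"tx":0,"ty":0.008,"tz":0,"spin":0,"jaw":0},{"tx":0.001,"ty":0.008,"tz":0,"spin":0,"jaw":0},{"tx":0.001,"ty":0.008,"tz":0,"spin":0,"jaw":0},{"tx":0,"ty":0,"tz":0,"spin":0,"jaw":0},{"tx":0,"ty":0,"tz":0,"spin":0,"jaw":0},{"tx":0,"ty":0,"tz":0,"spin":0,"jaw":0},{"tx":0,"ty":0,"tz":0,"spin":0,"jaw":0},{"tx":0,"ty":0,"tz":0,"spin":0,"jaw":0},{"tx":0,"ty":0,"tz":0,"spin":0,"jaw":0}]'
```

```text
t: 17.07
position: [0.5447, -0.2097, 0.0895]
ee_rot: [0.052, 0.944, 0.03, 0.325]
force: [-5.8, -17.9, -5.1]
gripper_width: 0.006
gripper_force: 8.3
```

The force rose to 18 N while the motion stalled, so the tab is at its stop. Its inferred own y is −0.255, which matches the open end. I back off, retract and check.

```bash
python3 -m crank '[{"tx":0,"ty":-0.03,"tz":0,"spin":0,"jaw":0},{"tx":0,"ty":-0.04,"tz":0,"spin":0,"jaw":0},{"tx":0,"ty":0,"tz":0,"spin":0,"jaw":0},{"tx":-0.05,"ty":0,"tz":0.065,"spin":0,"jaw":0},{"tx":-0.06,"ty":0,"tz":0.075,"spin":0,"jaw":0},{"tx":-0.06,"ty":0,"tz":0.075,"spin":0,"jaw":0},{"tx":-0.06,"ty":0,"tz":0.075,"spin":0,"jaw":0},{"tx":-0.06,"ty":0,"tz":0.075,"spin":0,"jaw":0},{"tx":0,"ty":0,"tz":0,"spin":0,"jaw":0},{"tx":0,"ty":0,"tz":0,"spin":0,"jaw":0}]'
python3 - <<'E'
from workcell import ctrl
import cv2,numpy as np
c={n:ctrl.capture(n)["image"][:,:,::-1] for n in("top","scene")}
o=[cv2.convertScaleAbs(cv2.resize(c[n][y:y+h,x:x+w],(400,400),interpolation=cv2.INTER_CUBIC),alpha=1.4,beta=20) for n,x,y,w,h in(("top",240,80,270,270),("scene",140,120,130,130))]
cv2.imwrite("pics/d4.png",np.hstack(o))
E
```

```text
t: 17.9
position: [0.4298, -0.2282, 0.2374]
ee_rot: [0.045, 0.943, 0.034, 0.328]
force: [1.1, -0.6, -0.4]
gripper_width: 0.006
gripper_force: 0.0
```

View pics/d4.png

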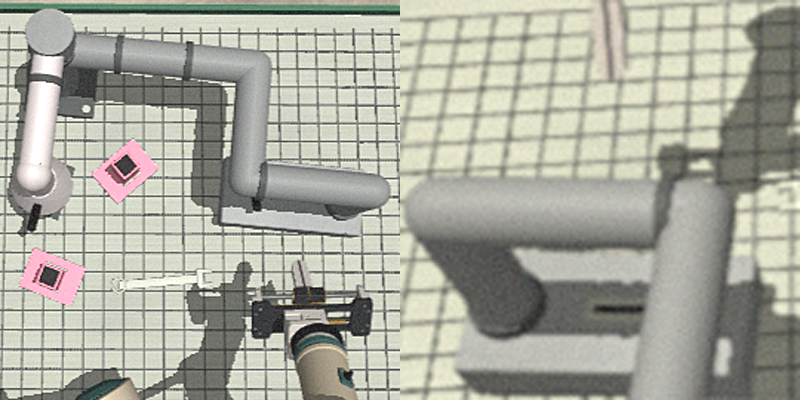

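Run:
```python
from workcell import ctrl
import cv2,numpy as np
c=ctrl.capture("top")["image"][:,:,::-1]
o=[cv2.convertScaleAbs(cv2.resize(c[y:y+80,x:x+80],(400,400),interpolation=cv2.INTER_CUBIC),alpha=1.6,beta=25) for x,y in((230,160),(380,170))]
cv2.imwrite("pics/d5.png",np.hstack(o))
from h import *
q=[.7903,.0447,-.0909]
for v in(-.325,-.313,-.255):print(v,proj("top",W(q,(-.2356+.003,v,.106))),"crop",(proj("top",W(q,(-.2326,v,.106)))-[380,170])*5+[400,0])
```

```text
-0.325 [438.30015404 224.01677843] crop [691.5007702  270.08389214]
-0.313 [433.94609485 223.60522412] crop [669.73047426 268.0261206 ]
-0.255 [412.90573493 221.61644758] crop [564.52867463 258.08223789]
```

View pics/d5.png

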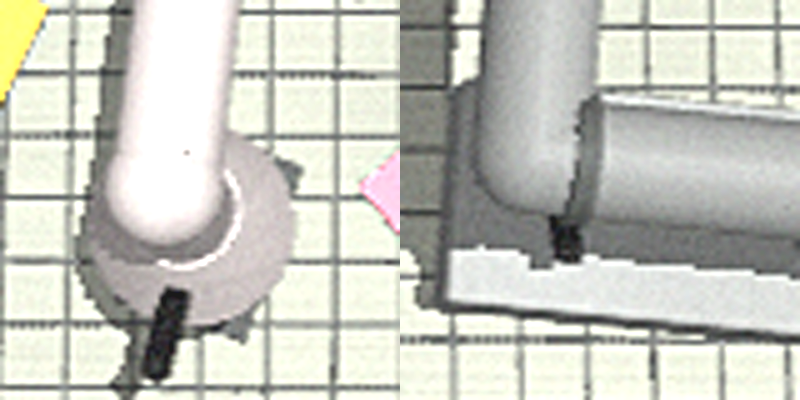

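The tab tip is at crop (568,258), where the model puts the open stop (564,258). The weldment corners at (290,172) and (240,330) are where they were, under the hood. I hand in.

```bash
python3 -c "
from workcell import ctrl;print(ctrl.job_done())"
```

```text
the job is handed in; nothing more can be done
None
```

I handed the job in, but the hand-in returned no verdict: by my measurements the hood's mouth is about 15 mm from the weldment's centre (limit 25 mm), the gate tab is at its open end stop, and the weldment and the bench items I could see in the last pictures had not moved (the tin and angle iron were out of frame).

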